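# Half-plate light exposure with a self-closing shutter

### The arm

A 6-joint arm with a two-finger parallel gripper is mounted at the origin on a cart in front of the work surface, level with it; the furniture and walls round the work are solid. World frame = base frame: x ahead of the robot, y to its left, z up, the work surface at z = 0. Lengths are in m, angles in rad, forces in N, time in s.
With the tool pointing down it reaches from about 0.25 to 0.85 m from the base axis. Payload 12.5 kg.
Tool frame: the origin (TCP) lies on the centre line of the jaws, within the pads' length; the fingertips stand 14 mm ahead of it and the grasp point (between the pads) lies 5 mm behind it (ctrl.tcp_to_tips is the distance from the TCP to the fingertips, in m); z points along the fingers, y is the line along which they close (so a half turn about z gives the same grasp; the last joint's range is limited). The gripper opens to 93 mm and grips with 3 to 60 N. Pads are 15 mm wide; open, the fingers measure 128 mm over their backs; the gripper's body (75 mm by 188 mm) begins 65 mm behind the grasp point.
Start: joints at [-1.203, 0.351, 1.652, -0, 1.139, -0.085], TCP at [0.241, -0.495, 0.233] pointing down, gripper open.
Joint ranges: [-2.75, 2.75], [-0.79, 2.1], [0.01, 2.65], [-1.57, 4.71], [0.07, 3.14], [-2.87, 2.87]. Speed limits (rad/s): [2.22, 2.22, 2.79, 3.14, 3.14, 3.14].

### API

Orientations are given as a unit quaternion [w, x, y, z].
In Python, from rig import ctrl gives the robot as it stands. Calls block until the motion is done:
- ctrl.goto(position, orientation): joint-space move of the TCP to a pose.
- ctrl.move_l(position, frame=None, rate=0.15, contact_N=None): straight line of the TCP; frame=None keeps the orientation; rate is the mean speed in m/s. With contact_N (N) it stops when the force on the tool has changed by that much, and returns True; else False.
- ctrl.set_joints(angles): joint-space move.
- ctrl.command_gripper(opening, newtons=None): finger opening in m; newtons is the grip in N (None keeps the last); returns when the fingers have stopped.
- ctrl.wait(seconds).
- ctrl.solve_ik(position, orientation): joint angles nearest the present ones, or None.
- ctrl.sense(): the state.
- ctrl.grab_frame(name): name is "scene" or "top" or "wrist"; returns the picture (420x560x3 uint8, red, green, blue); there is no depth.
- ctrl.get_calibration(name): a dict with "fx", "fy", "cx", "cy" (pixels), "k1" (the pictures are not rectified: a ray, as slopes to the right and down, at radius r is drawn at 1 + k1 r^2 times it, then the intrinsics apply), "camera_from_world" (4x4, takes a point from world to camera coordinates). Camera axes: x right, y up, looking along -z (the intrinsics and any distortion apply to the point x, -y, -z); pixel columns grow to the right and rows downward; lengths in m; the calibration is good to about 2 mm. A picture is of the moment at which its call begins: read the wrist's pose just before it. get_calibration takes no time and is no camera call; for the wrist camera it gives the pose at the moment of the call.
A pose or a line that the arm cannot do raises ctrl.Unreachable and nothing moves.
- ctrl.hand_in(): hands the job in; it is judged then, once.
The state is a dict: "t": time; "joints": joint angles; "joint_vel": joint speeds; "joint_torque": joint torques, N m; "tcp_pos": TCP position; "eef_rot": TCP orientation; "force": force on the tool from outside, world axes, zero at the start; "moment": the same for the moment, N m; "opening": finger opening in m; "finger_force": force on a finger pad.
Only numpy, scipy, OpenCV 4.12 (cv2) and the standard library are available. Lean on these libraries where they do the work, as an engineer would, in place of code of your own. Each camera call takes 0.05 s, during which the arm holds its last target. There are 200 camera calls.

### The job

Load the open 96-well microplate into the exposure station: slide it flat along the bench, never lifting or tipping it, through the station's open front until it is fully home against the back stop, and keep the shutter shut until it is. Then slide the station's sprung shutter half open by its finger block, so that six of the plate's twelve columns are uncovered and the other six stay dark, and never open it clearly beyond half. The shutter closes itself when let go, so finish while still holding it at half travel, and leave the other things on the bench where they are.

Things in the scene. Friction and masses are not known exactly. Their poses are not given: they have to be found in the camera images.
- plate_center (a point): Centre, half-way up (7 mm above the bench), of the loose 96-well microplate: pale grey, 85 mm (its x) by 128 mm (its y) by 14 mm high, about 90 g, flat on the bench before the station's mouth, a long side roughly facing it. z is up; twelve columns of wells lie side by side along its y, each running along its x. Either long side may go in first.
- bay (a point): Where the plate's centre belongs, 7 mm above the bench, in the fixed exposure station (its place and yaw vary). Station axes: +x from the open mouth into the bay, away from the robot; +y left; z up. No floor: the plate slides on the bench. The bay is 134 mm wide between two aluminium cheeks (26 mm high, 16 mm wide, x = -39 to +43 mm); the back stop's face is at x = +42.5 mm.
- rail_mark (a point): Middle mark on the front rail's top, 27 mm up, at station x = -36.5, y = 0 mm; axes as the station's. The 4 mm thick rail crosses the mouth 17.5 to 27 mm above the bench, so the plate passes beneath; a plate that is home stands 4 mm out in front of it. The cheeks' front ends flare outward below (16 mm high, to about 170 mm apart at x = -67 mm). Small ticks mark the columns of wells.
- shutter (a joint): Opening of the shutter, a flat dark steel blade over the bay, top 21 mm above the bench: 0 = shut (all wells covered), 0.112 m = fully open, 0.056 m = half travel. It slides to the station's right (its -y), uncovering the left-hand columns first. A spring shuts it: 3.6 N when shut, rising by 0.8 N per 10 mm to 8.1 N at half and 12.6 N fully open; slight friction.
- sleeve_end (a point): Top right end of the station's grey sleeve, 32 mm above the bench, at station x = +8, y = -202 mm. The sleeve (x = -41 to +58, y = -80 to -202 mm) takes up the blade as it opens. Behind the bay stands the lamp, its head about 0.25 m high and never nearer than station x = +110 mm.
- block_grip (a point): The point to grip or push on the black finger block of the shutter: an upright bar 32 mm long (station x), 12 mm thick (station y), on a 3 mm foot (40 by 22 mm). The point is on its centre line, 20 mm above the blade, 41 mm above the bench; its top is at 54 mm. Grip across the 12 mm, along the station's y. Shut, it is 42 mm left of the bay's middle; at half travel 14 mm right of it.
- bottle: Bystander: a small white round reagent bottle, 42 mm across, 75 mm high, loose, origin at the centre of its underside.
- timer: Bystander: a bench timer, 65 by 70 by 18 mm, loose, origin at the centre of its underside.
- dish: Bystander: a clear Petri dish, 94 mm across, 14 mm high, loose, origin at the centre of its underside.
- marker: Bystander: a black marker pen, 122 mm long (its y), 15 mm thick, loose, lying on the bench, origin on its underside at the middle.
- notebook: Bystander: a brown notebook, 210 by 152 by 13 mm, loose, origin at the centre of its underside.
- shutter_blade: The shutter: dark steel blade 136 mm long and its finger block. Origin at the middle of its leading (left) edge, at half its 2.5 mm thickness, about 20 mm above the bench; axes as the station's. Shut, the edge lies 56 mm left of the bay's middle; half open, over the bay's middle, between the plate's sixth and seventh columns. The block stands 14 mm right of this edge.

How it is judged:
By the outcome, as a careful person would: the job done as asked, in the order asked, and still so for the second after the job is handed in, while the arm keeps its last pose, push and grip.
It also fails if it takes over 64 s, if anything falls off the work surface, if the arm or the gripper's body presses on something with over 40 N, if the wrist force passes 120 N, or if a joint passes its speed limit or range.

## Working session

There is one attempt and no reset: what is moved stays moved. The work goes in short steps, each a Python script; the robot and the scene stay as the last script left them, time stands still between calls to the robot, and variables do not carry over. Pictures are saved under pics/ and viewed, at most 10 in all, crops included, and the job is handed in when it is done.

```bash
mkdir -p pics; ls
python3 - <<'E'
from rig import ctrl
import cv2
for n in("top","scene"):
    f=ctrl.grab_frame(n); cv2.imwrite(f"pics/{n}0.png",f[:,:,::-1])
    c=ctrl.get_calibration(n); print(n,c)
print(ctrl.sense()["t"],ctrl.tcp_to_tips)
E
```

```text
pics
top {'fx': 414.3243717674938, 'fy': 414.3243717674938, 'cx': 281.039069452908, 'cy': 210.8425990339837, 'k1': -0.022616282799300145, 'camera_from_world': array([[-0.01999442, -0.99976634,  0.00821547, -0.08633413],
       [ 0.9962244 , -0.0192279 ,  0.08465947, -0.52960319],
       [-0.08448172,  0.00987717,  0.99637607, -1.12238922],
       [ 0.        ,  0.        ,  0.        ,  1.        ]])}
scene {'fx': 385.6792077961118, 'fy': 385.6792077961118, 'cx': 280.54624806976204, 'cy': 209.81995214160958, 'k1': 0.027530987612434377, 'camera_from_world': array([[ 9.01885174e-01, -4.31974026e-01,  1.25453482e-03,
        -5.06523306e-01],
       [ 2.76378986e-01,  5.79257428e-01,  7.66860801e-01,
        -1.54577791e-01],
       [-3.31990646e-01, -6.91273660e-01,  6.41812230e-01,
        -1.31564154e+00],
       [ 0.00000000e+00,  0.00000000e+00,  0.00000000e+00,
         1.00000000e+00]])}
0.1 0.014
```

View pics/top0.png

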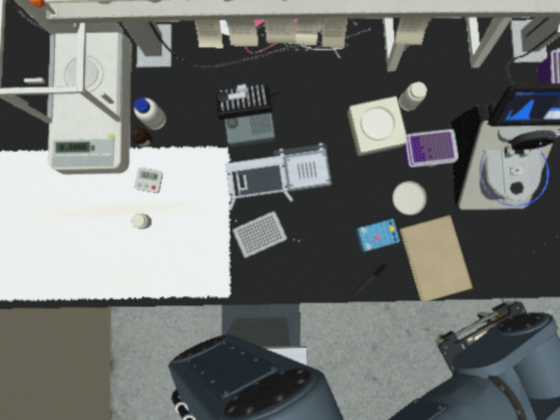

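View pics/scene0.png

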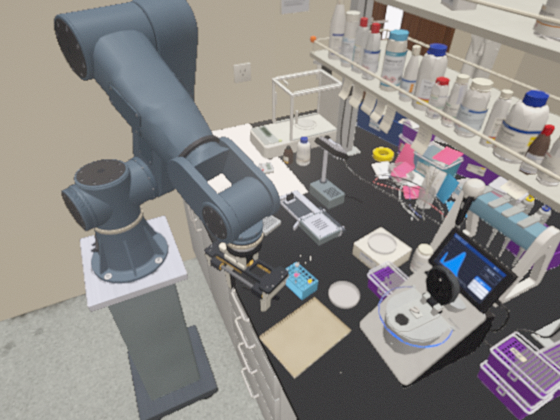

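The top view shows the plate at about (260,234), the station's bay at about (258,178) with its sleeve at about (307,167), and the lamp behind at (247,112). The scene view shows the same layout. Next I'll look at an enlarged crop of the top view.

```bash
cat > h.py <<'E'
import numpy as np, cv2
from rig import ctrl
from scipy.spatial.transform import Rotation as R
def ray(c,u,v):
    p=np.array([(u-c["cx"])/c["fx"],(v-c["cy"])/c["fy"]]); q=p.copy()
    for _ in range(10): q=p/(1+c["k1"]*(q@q))
    M=c["camera_from_world"]; Rm=M[:3,:3]
    return -Rm.T@M[:3,3], Rm.T@np.array([q[0],-q[1],-1])
def w(c,u,v,z):
    o,d=ray(c,u,v); return (o+d*(z-o[2])/d[2])
def proj(c,P):
    M=c["camera_from_world"]; x,y,z=M[:3,:3]@np.asarray(P)+M[:3,3]
    q=np.array([x,-y])/-z; q=q*(1+c["k1"]*(q@q))
    return np.array([c["fx"]*q[0]+c["cx"],c["fy"]*q[1]+c["cy"]])
def down(a):  # tool down, tool y (closing line) at world angle a
    y=np.array([np.cos(a),np.sin(a),0]); z=np.array([0,0,-1.]); x=np.cross(y,z)
    q=R.from_matrix(np.c_[x,y,z]).as_quat(); return [q[3],q[0],q[1],q[2]]
def st():
    s=ctrl.sense(); print("t%.2f"%s["t"],"tcp",np.round(s["tcp_pos"],4),"F",np.round(s["force"],1),"op %.4f"%s["opening"],"ff",s["finger_force"])
    return s
E
python3 - <<'E'
from h import *
c=ctrl.get_calibration("top")
im=cv2.imread("pics/top0.png")[95:275,200:420]
cv2.imwrite("pics/crop0.png",cv2.resize(im,(792,648))[:600])
for n,u,v,z in [("plate",260,234,.014),("bay",258,178,.02),("sleeveend",328,165,.032),("lamp",250,112,.2)]: print(n,w(c,u,v,z))
E
```

```text
plate [ 0.46528025 -0.0372229   0.014     ]
bay [ 0.62119101 -0.03434365  0.02      ]
sleeveend [ 0.65202182 -0.22933728  0.032     ]
lamp [ 0.75075907 -0.02567755  0.2       ]
```

View pics/crop0.png

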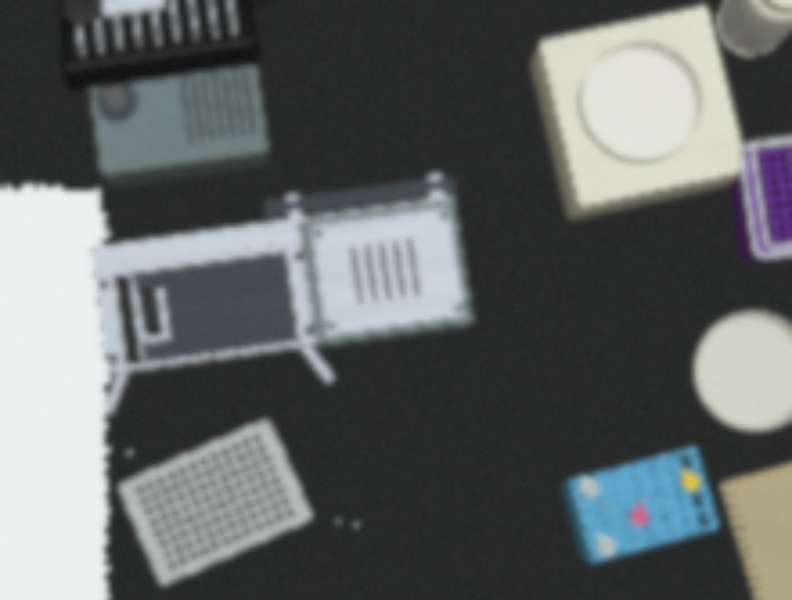

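The crop (scale 3.6, offset (200,95)) shows the plate corners at about (120,487), (268,420), (313,517), (165,586). The rail runs from (128,370) to (300,347), and the sleeve's right-hand corners are at (455,200) and (472,322). The plate is yawed about 15° relative to the station.

Run:
```python
from h import *
c=ctrl.get_calibration("top")
W=lambda u,v,z:w(c,200+u/3.6,95+v/3.6,z)
P=np.array([W(*p,.014) for p in [(120,487),(268,420),(313,517),(165,586)]])
print("plate",P.mean(0)); d=P[0]-P[1]+P[3]-P[2]; print("yaw y",np.degrees(np.arctan2(d[1],d[0]))-90,np.linalg.norm(d)/2)
a=W(128,370,.027);b=W(300,347,.027);print("rail",a,b,np.degrees(np.arctan2(*(a-b)[[1,0]]))-90)
a=W(455,200,.032);b=W(472,322,.032);print("sleeve end",a,b,np.degrees(np.arctan2(*(a-b)[[1,0]])))
ctrl.goto([0.47,-0.05,0.32],down(np.radians(90)))
st()
cw=ctrl.get_calibration("wrist"); print(cw)
cv2.imwrite("pics/w1.png",ctrl.grab_frame("wrist")[:,:,::-1])
```

```text
plate [ 0.4638048  -0.03765681  0.014     ]
yaw y 23.56954456494087 0.1251536121035806
rail [0.56604834 0.02809256 0.027     ] [ 0.58130353 -0.10410353  0.027     ] 6.5827109734316025
sleeve end [ 0.69280599 -0.22608287  0.032     ] [ 0.59748201 -0.23630344  0.032     ] 6.119832777126042
t1.94 tcp [ 0.47   -0.0505  0.3198] F [-1.2  0.5 -0. ] op 0.0929 ff 0.0
{'fx': 303.19005673166816, 'fy': 303.19005673166816, 'cx': 274.6429392660385, 'cy': 214.8267615963704, 'k1': -0.004853806987730989, 'camera_from_world': array([[ 1.46590075e-03,  9.99998698e-01,  6.74459591e-04,
         4.91551445e-02],
       [-9.60077273e-01,  1.59604691e-03, -2.79730376e-01,
         5.09153362e-01],
       [-2.79731089e-01, -2.37476356e-04,  9.60078362e-01,
        -3.43377230e-01],
       [ 0.00000000e+00,  0.00000000e+00,  0.00000000e+00,
         1.00000000e+00]])}
```

View pics/w1.png

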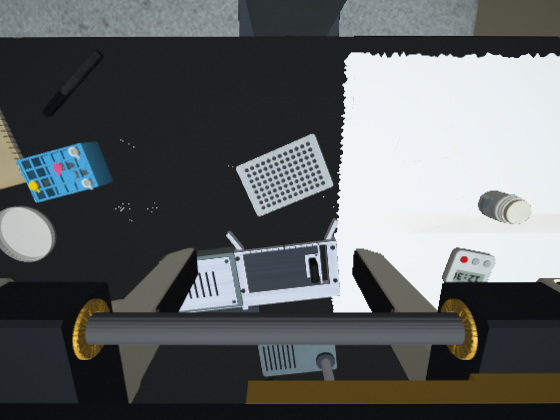

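The wrist view has the robot side at the top. It shows the plate corners at about (237,181), (314,135), (332,186), (258,215). The station's mouth is at row ~245–270, with the rail from (243,250) to (337,240), the flares at (230,235) and (333,225), and the block at (312,268). I'll zoom in once for precise edges.

Run:
```python
import cv2
im=cv2.imread("pics/w1.png")[125:312,170:350]
cv2.imwrite("pics/w1c.png",cv2.resize(im,None,fx=3.2,fy=3.2,interpolation=cv2.INTER_CUBIC))
```

```text
(no output)
```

View pics/w1c.png

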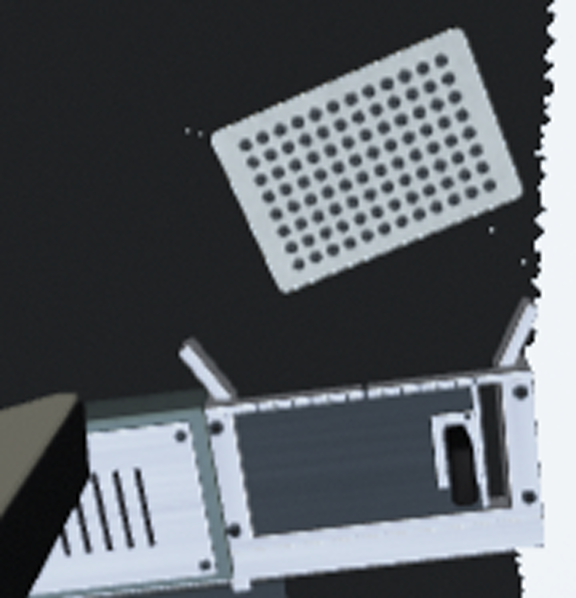

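The zoom (scale 3.2, offset (170,125)) shows the plate corners at (211,135), (460,27), (523,190), (286,294). The rail runs from (235,407) to (500,377) with its mid mark at (365,390), and the block top is near (458,430). The shutter is shut.

Run:
```python
from h import *
M=np.array([[1.46590075e-03,9.99998698e-01,6.74459591e-04,4.91551445e-02],[-9.60077273e-01,1.59604691e-03,-2.79730376e-01,5.09153362e-01],[-2.79731089e-01,-2.37476356e-04,9.60078362e-01,-3.43377230e-01],[0,0,0,1]])
c=dict(fx=303.19,fy=303.19,cx=274.643,cy=214.827,k1=-.00485,camera_from_world=M)
W=lambda u,v,z:w(c,170+(u+.5)/3.2-.5,125+(v+.5)/3.2-.5,z)
P=np.array([W(*p,.014) for p in [(211,135),(460,27),(523,190),(286,294)]])
pc=P.mean(0); d=P[1]-P[0]+P[2]-P[3]; print("plate",pc,"yaw",np.degrees(np.arctan2(-d[0],d[1])),np.linalg.norm(d)/2,np.linalg.norm(P[3]-P[0]),np.linalg.norm(P[2]-P[1]))
a=W(235,407,.027);b=W(500,377,.027);m=W(365,390,.027); d=b-a
yaw=np.arctan2(-d[0],d[1]); print("rail",a,b,m,np.degrees(yaw),np.linalg.norm(d))
ex=np.array([np.cos(yaw),np.sin(yaw),0]); ey=np.array([-ex[1],ex[0],0])
B=m+36.5e-3*ex; print("bay",B[:2]); bt=W(458,430,.054)-B; print("block in station",bt@ex,bt@ey)
s=pc-B; print("plate in station",s@ex,s@ey)
```

```text
plate [ 0.46476347 -0.03419635  0.014     ] yaw 23.66180227851018 0.12525679983101923 0.08513819215042934 0.0820663132581615
rail [ 0.58342089 -0.10004845  0.027     ] [0.56774527 0.03053781 0.027     ] [ 0.57448065 -0.03570177  0.027     ] 6.84505276434882 0.1315237536308478
bay [ 0.61072048 -0.03135153]
block in station -0.022252740913461612 0.04147285363806711
plate in station -0.14525570780255911 0.01457129873972778
```

```bash
cat >> h.py <<'E'
YAW=np.radians(6.6); B=np.array([0.611,-0.032])
EX=np.array([np.cos(YAW),np.sin(YAW)]); EY=np.array([-EX[1],EX[0]])
def S(x,y,z): return list(B+EX*x+EY*y)+[z]
E
python3 - <<'E'
from h import *
print([ (d, None if (q:=ctrl.solve_ik([.464,-.036,.12],down(np.radians(d)))) is None else np.round(q,2)) for d in (23.6,203.6,96.6,-83.4)])
a=np.radians(23.6); p=[.4643,-.036]
ctrl.goto(p+[.12],down(a)); cw=ctrl.get_calibration("wrist")
cv2.imwrite("pics/w2.png",ctrl.grab_frame("wrist")[:,:,::-1])
print(ctrl.move_l(p+[.04],rate=.1)); print(ctrl.move_l(p+[.0175],rate=.02,contact_N=3)); s=st()
E
```

```text
[(23.6, array([-0.18,  0.36,  1.97, -0.  ,  0.81, -0.59])), (203.6, array([-0.18,  0.36,  1.97, -0.  ,  0.81,  2.55])), (96.6, array([-0.18,  0.36,  1.97, -0.  ,  0.81, -1.86])), (-83.4, array([-0.18,  0.36,  1.97, -0.  ,  0.81,  1.28]))]
False
False
t5.36 tcp [ 0.4644 -0.036   0.0176] F [-0.1 -0.4  0.2] op 0.0928 ff 0.0
```

Run:
```python
from h import *
ctrl.command_gripper(.08,6); st()
z=ctrl.sense()["tcp_pos"][2]
ctrl.move_l(S(-.145,0,z),down(YAW),rate=.04)
ctrl.move_l(S(-.120,0,z),rate=.05); st()
ctrl.command_gripper(.093); st()
ctrl.move_l(S(-.120,0,.10),rate=.12)
ctrl.goto(S(-.155,0,.30),down(YAW+np.pi/2))
print(repr(ctrl.get_calibration("wrist")["camera_from_world"]))
im=ctrl.grab_frame("wrist")[:,:,::-1]; cv2.imwrite("pics/w3.png",im)
cv2.imwrite("pics/w3c.png",cv2.resize(im[110:330,160:380],None,fx=2.7,fy=2.7,interpolation=cv2.INTER_CUBIC)); st()
```

```text
t5.67 tcp [ 0.4644 -0.036   0.0176] F [-0.8  0.7  2.2] op 0.0849 ff 5.99133275449276
t6.79 tcp [ 0.492  -0.0457  0.0176] F [ 0.7  0.  -0.1] op 0.0853 ff 5.991828516125679
t7.20 tcp [ 0.4917 -0.0458  0.0176] F [0.8 0.7 0.5] op 0.0930 ff 0.0
array([[-0.1139693 ,  0.99348376,  0.00100901,  0.10085274],
       [-0.95407216, -0.10916478, -0.27897916,  0.48242548],
       [-0.27705112, -0.03275773,  0.96029663, -0.33020101],
       [ 0.        ,  0.        ,  0.        ,  1.        ]])
t9.50 tcp [ 0.4569 -0.0498  0.2993] F [-0.7 -0.8 -0. ] op 0.0929 ff 0.0
```

View pics/w3c.png

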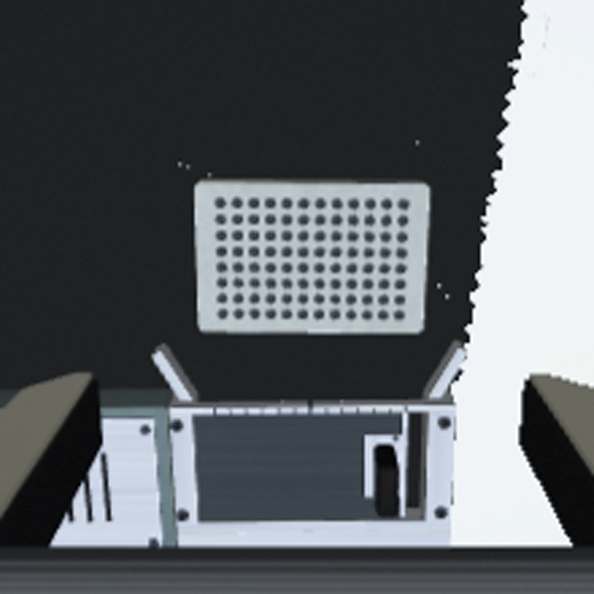

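The plate is square to the station, with corners at crop (196,182), (430,182), (425,332), (199,332). The rail's mid mark is at (310,406), the rail runs from (200,409) to (450,407), and the shutter is shut (scale 2.7, offset (160,110)).

Run:
```python
from h import *
c=ctrl.get_calibration("wrist")
W=lambda u,v,z:w(c,160+(u+.5)/2.7-.5,110+(v+.5)/2.7-.5,z)
def T(p): d=p[:2]-B; return np.round([d@EX,d@EY],4)
for n,u,v,z in [("rl",196,182,.014),("rr",430,182,.014),("fr",425,332,.014),("fl",199,332,.014),("mark",310,406,.027),("railL",200,409,.027),("railR",450,407,.027),("chL",168,406,.026),("chR",455,403,.026),("blk",386,446,.054)]: print(n,T(W(u,v,z)))
```

```text
rl [-0.1622 -0.0607]
rr [-0.1621  0.065 ]
fr [-0.0767  0.0656]
fl [-0.0768 -0.0624]
mark [-0.0371  0.0004]
railL [-0.0353 -0.0618]
railR [-0.0364  0.0795]
chL [-0.0367 -0.08  ]
chR [-0.0384  0.0824]
blk [-0.0261  0.0412]
```

```bash
sed -i 's/radians(6.6)/radians(6.9)/; s/0.611,-0.032/0.6105,-0.031/' h.py
python3 - <<'E'
from h import *
def T(p): d=np.array(p[:2])-B; return np.round([d@EX,d@EY],4)
o=down(YAW+np.pi/2)
ctrl.goto(S(-.190,.0,.10),o); ctrl.command_gripper(.07)
print(ctrl.move_l(S(-.190,.0,.0185),rate=.1,contact_N=5))
st()
print(ctrl.move_l(S(-.075,.0,.0185),rate=.05,contact_N=6)); s=st(); print(T(s["tcp_pos"]))
if s["tcp_pos"][0]>0.5 and T(s["tcp_pos"])[0]>-.08:
    print(ctrl.move_l(S(-.040,.0,.0185),rate=.02,contact_N=6)); s=st(); print(T(s["tcp_pos"]))
E
```

```text
False
t11.90 tcp [ 0.4222 -0.0539  0.0189] F [-0.1 -0.1  0.3] op 0.0698 ff 0.0
False
t14.35 tcp [ 0.536  -0.04    0.0185] F [ 0.5  0.  -0.3] op 0.0700 ff 0.11350993649102747
[-0.075 -0.   ]
True
t15.53 tcp [ 0.5603 -0.037   0.0181] F [ 0.7  0.6 -0.5] op 0.0703 ff 0.0
[-0.0506  0.0001]
```

Run:
```python
from h import *
def T(p): d=np.array(p[:2])-B; return np.round([d@EX,d@EY],4)
print(ctrl.move_l(S(-.042,.0,.0185),rate=.01,contact_N=10)); s=st(); print(T(s["tcp_pos"]))
ctrl.wait(.3); s=st(); print(T(s["tcp_pos"]))
ctrl.move_l(S(-.062,0,.0185),rate=.1); ctrl.move_l(S(-.080,0,.16),rate=.15)
ctrl.goto(S(-.06,0,.22),down(YAW+np.pi/2))
im=ctrl.grab_frame("wrist")[:,:,::-1]; cv2.imwrite("pics/w4.png",im); st()
```

```text
True
t15.92 tcp [ 0.5602 -0.0369  0.0176] F [-0.1 -1.1 -0.8] op 0.0700 ff 0.0
[-0.0507  0.0002]
t16.22 tcp [ 0.5599 -0.0368  0.0174] F [ 0.  -0.1 -0.6] op 0.0701 ff 0.0
[-0.0509  0.0003]
t17.98 tcp [ 0.5505 -0.0381  0.219 ] F [-0.2  0.2 -0.3] op 0.0697 ff 0.0
```

View pics/w4.png

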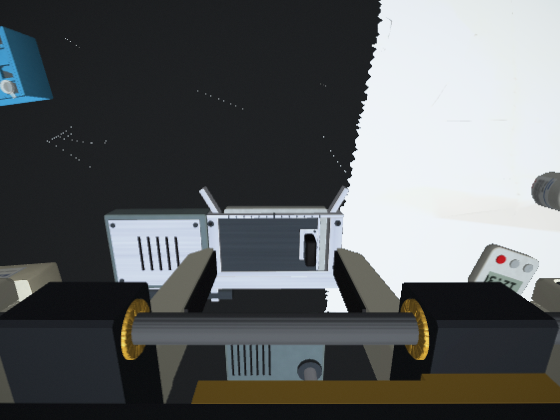

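The plate is under the rail, with a thin pale strip showing in front of it at rows ~207–213, columns 225–325. I'll zoom in to measure how far it stands out.

Run:
```python
import cv2
im=cv2.imread("pics/w4.png")[185:285,195:355]
cv2.imwrite("pics/w4c.png",cv2.resize(im,None,fx=5,fy=5,interpolation=cv2.INTER_CUBIC))
```

```text
(no output)
```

View pics/w4c.png

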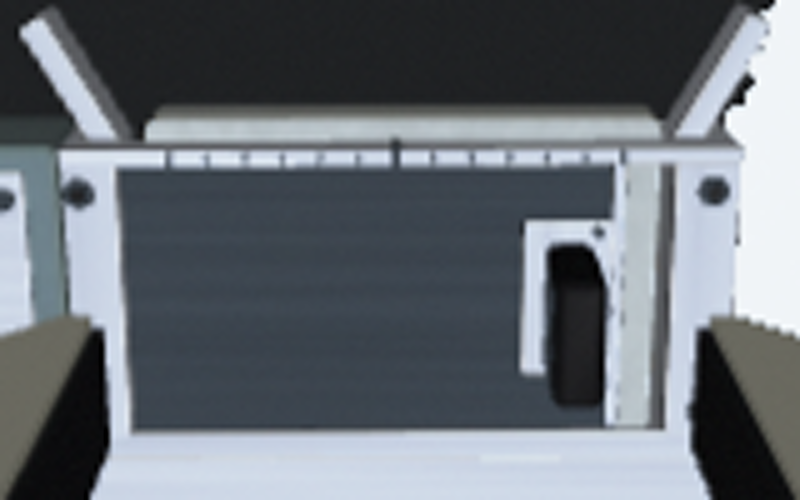

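The plate's top rear edge is at crop row 117 (its foot at 106), and the rail's top front edge is at row 148 with its rear edge at 167. The mid mark is at column 396. The block's top face spans about (553–605, 280–405).

Run:
```python
from h import *
c=ctrl.get_calibration("wrist")
W=lambda u,v,z:w(c,195+(u+.5)/5-.5,185+(v+.5)/5-.5,z)
def T(p): d=p[:2]-B; return np.round([d@EX,d@EY],4)
for n,u,v,z in [("plL",150,117,.014),("plR",655,117,.014),("plfoot",400,106,0),("railF",400,148,.027),("railFL",120,150,.027),("railFR",660,148,.027),("railB",400,166,.027),("mark",396,156,.027),("blkf",578,280,.054),("blkb",578,405,.054),("blkL",553,340,.054),("blkR",605,340,.054),("edge",620,300,.021)]: print(n,T(W(u,v,z)))
```

```text
plL [-0.0425 -0.0603]
plR [-0.0425  0.0629]
plfoot [-0.0416  0.0007]
railF [-0.0383  0.0007]
railFL [-0.0378 -0.0655]
railFR [-0.0383  0.0622]
railB [-0.0339  0.0007]
mark [-0.0364 -0.0003]
blkf [-0.0154  0.0404]
blkb [0.0152 0.0415]
blkL [-0.0009  0.0353]
blkR [-0.0009  0.047 ]
edge [0.0026 0.0552]
```

The plate is home: it stands 4.2 mm proud of the rail and is square. Next is the shutter.

Run:
```python
from h import *
def T(p): d=np.array(p[:2])-B; return np.round([d@EX,d@EY],4)
ctrl.command_gripper(.05)
ctrl.goto(S(0,.0415,.12),down(YAW+np.pi/2))
print(ctrl.move_l(S(0,.0415,.042),rate=.08,contact_N=5))
ctrl.command_gripper(.005,30); s=st(); print(T(s["tcp_pos"]))
ctrl.move_l(S(0,.000,.042),rate=.04); s=st(); print(T(s["tcp_pos"]))
ctrl.move_l(S(0,-.0135,.042),rate=.02); ctrl.wait(.3); s=st(); print(T(s["tcp_pos"]))
im=ctrl.grab_frame("wrist")[:,:,::-1]
t=ctrl.grab_frame("top")[:,:,::-1]
cv2.imwrite("pics/w5.png",np.hstack([cv2.resize(im,(400,300)),cv2.resize(t[140:230,210:330],(400,300),interpolation=cv2.INTER_CUBIC)])); cv2.imwrite("pics/w5full.png",im)
```

```text
False
t20.93 tcp [0.6056 0.0099 0.042 ] F [ 0.3 -3.2  0.5] op 0.0117 ff 29.99745011329651
[0.     0.0412]
t22.12 tcp [ 0.6106 -0.0304  0.042 ] F [0.4 6.8 0.6] op 0.0118 ff 29.998521208763123
[0.0002 0.0006]
t23.25 tcp [ 0.6123 -0.0436  0.042 ] F [0.6 6.5 1. ] op 0.0118 ff 29.99862849712372
[ 0.0002 -0.0127]
```

View pics/w5.png

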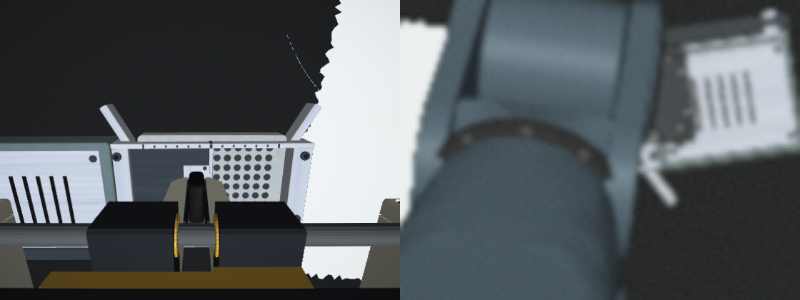

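Six columns of wells are showing left of the blade edge and the block is held in the jaws. The travel so far is about 54 mm from shut, so I'll nudge the remaining 2 mm and check the edge against the mid mark.

Run:
```python
from h import *
def T(p): d=np.array(p[:2])-B; return np.round([d@EX,d@EY],4)
ctrl.move_l(S(0,-.0155,.042),rate=.01); ctrl.wait(.4); s=st(); print(T(s["tcp_pos"]))
c=ctrl.get_calibration("wrist"); im=ctrl.grab_frame("wrist")[:,:,::-1]
m=proj(c,S(-.0365,0,.027)); e=proj(c,S(-.034,0,.021)); e2=proj(c,S(-.01,0,.021)); print(m,e,e2)
x0,y0=int(m[0])-65,int(m[1])-30
print(x0,y0); cv2.imwrite("pics/w6.png",cv2.resize(im[y0:y0+95,x0:x0+130],None,fx=6,fy=6,interpolation=cv2.INTER_CUBIC))
```

```text
t24.10 tcp [ 0.6125 -0.0455  0.0421] F [1.4 7.3 1.1] op 0.0118 ff 29.998683035373688
[ 0.0003 -0.0147]
[299.80903187 200.79261574] [298.87802195 202.51898264] [297.99020104 240.7017409 ]
234 170
```

View pics/w6.png

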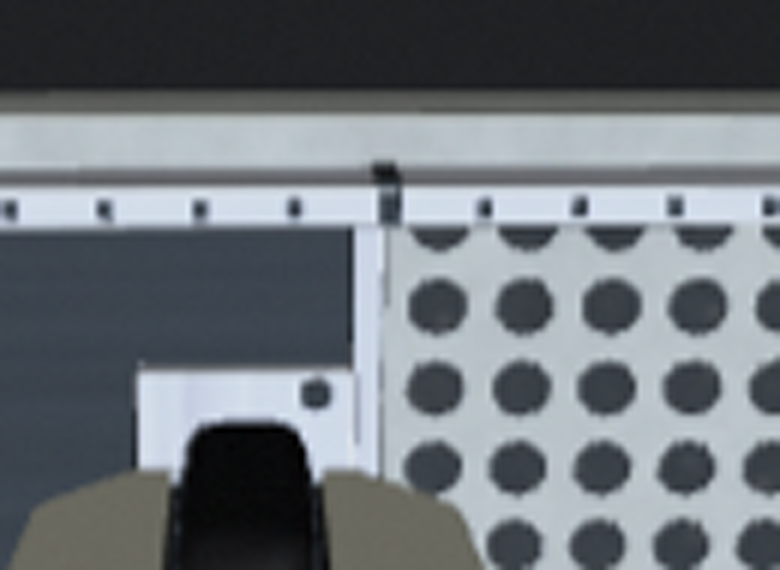

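The blade edge (column ~386) lines up with the rail's mid mark (~389) to within half a millimetre. Six columns are uncovered, the plate is still home and the grip is firm, so I'm handing in.

```bash
python3 -c "
from h import *
st(); print(ctrl.hand_in())"
```

```text
t24.15 tcp [ 0.6125 -0.0455  0.042 ] F [1.6 7.7 0.5] op 0.0118 ff 29.998679459095
the job is handed in; nothing more can be done
None
```

The job is handed in at 24 s: the plate is fully home against the back stop and the gripper is still holding the shutter at half travel (about 56 mm, within 0.5 mm of the rail's mid mark), with six columns uncovered.

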